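Load and start the toy-curing base

TASK

Load the curing base: take the nested grey cups apart one at a time from the top down and set one upright and fully home in each of the three dished seats, then stand every roly-poly toy on the bench upright in a cup of its own. Then start it by pressing the green, then the yellow, then the red button, each fully down and let up again before the next. Leave the other things on the bench where they are.

Things in the scene. Friction and masses are not known exactly. Their poses are not given: they have to be found in the camera images.
- cup_top: grey cup, top one of the stack. 60 mm diameter, 40 mm high, 120 g; convex base: radius 27 mm sphere with a flat foot 16 mm across; straight wall over the top 17 mm (grip there); top a conical dish (mouth 54 mm, floor 20 mm across, 19 mm deep). Rights itself if tipped. Origin: centre of the foot, z up. Seated or nested, its foot is 15.5 mm below the mouth of the dish it sits in
- cup_middle: grey cup, middle one of the stack. 60 mm diameter, 40 mm high, 120 g; convex base: radius 27 mm sphere with a flat foot 16 mm across; straight wall over the top 17 mm (grip there); top a conical dish (mouth 54 mm, floor 20 mm across, 19 mm deep). Rights itself if tipped. Origin: centre of the foot, z up. Seated or nested, its foot is 15.5 mm below the mouth of the dish it sits in
- cup_bottom: grey cup, lowest one of the stack. 60 mm diameter, 40 mm high, 120 g; convex base: radius 27 mm sphere with a flat foot 16 mm across; straight wall over the top 17 mm (grip there); top a conical dish (mouth 54 mm, floor 20 mm across, 19 mm deep). Rights itself if tipped. Origin: centre of the foot, z up. Seated or nested, its foot is 15.5 mm below the mouth of the dish it sits in
- curing_base: fixed grey plate, 100 x 290 mm, with three white round seats (82 mm across, 26 mm high, violet ring) in a row along its y, 100 mm apart; each seat's top is a conical dish (mouth 54 mm, floor 20 mm across, 19 mm deep). Origin: centre of the underside; its yaw varies
- seat_a (a point): centre of the mouth of a dished seat, 26 mm above the bench (+y end of the base's y row)
- seat_b (a point): centre of the mouth of a dished seat, 26 mm above the bench (middle of the base's y row)
- seat_c (a point): centre of the mouth of a dished seat, 26 mm above the bench (-y end of the base's y row)
- toy_orange: orange roly-poly toy (skittle shape), may be absent. 77 mm high, 150 g, rights itself; weighted base: radius 27 mm sphere with a flat foot 16 mm across, 54 mm across at 26 mm height; straight neck 24 mm across from 52 to 71 mm height (grip there). Origin: centre of the foot, z up. Seated in a cup, its foot is 24.5 mm above the cup's foot
- toy_blue: blue roly-poly toy (skittle shape), may be absent. 77 mm high, 150 g, rights itself; weighted base: radius 27 mm sphere with a flat foot 16 mm across, 54 mm across at 26 mm height; straight neck 24 mm across from 52 to 71 mm height (grip there). Origin: centre of the foot, z up. Seated in a cup, its foot is 24.5 mm above the cup's foot
- toy_yellow: yellow roly-poly toy (skittle shape), may be absent. 77 mm high, 150 g, rights itself; weighted base: radius 27 mm sphere with a flat foot 16 mm across, 54 mm across at 26 mm height; straight neck 24 mm across from 52 to 71 mm height (grip there). Origin: centre of the foot, z up. Seated in a cup, its foot is 24.5 mm above the cup's foot
- green_button (a joint): travel of the green spring button: 0 up, 0.006 m fully down (about 5 N); springs back up by itself
- green_button_top (a point): centre of the top of the green button (28 mm across) when up, about 58 mm above the bench; it moves down with the button. Press straight down. The three stand 55 mm apart on a grey panel 66 x 180 x 40 mm, in varying order
- yellow_button (a joint): travel of the yellow spring button: 0 up, 0.006 m fully down (about 5 N); springs back up by itself
- yellow_button_top (a point): centre of the top of the yellow button (28 mm across) when up, about 58 mm above the bench; it moves down with the button. Press straight down. The three stand 55 mm apart on a grey panel 66 x 180 x 40 mm, in varying order
- red_button (a joint): travel of the red spring button: 0 up, 0.006 m fully down (about 5 N); springs back up by itself
- red_button_top (a point): centre of the top of the red button (28 mm across) when up, about 58 mm above the bench; it moves down with the button. Press straight down. The three stand 55 mm apart on a grey panel 66 x 180 x 40 mm, in varying order
- lacquer_can: bystander, leave alone: tin with a red label, 72 mm across, 110 mm high. Origin: underside
- hammer: bystander, leave alone: hammer, 260 mm long, lying. Origin: underside
- screwdriver: bystander, leave alone: screwdriver, lying. Origin: underside
- tape_roll: bystander, leave alone: yellow tape roll, 60 mm across, 24 mm high. Origin: underside
- glue_bottle: bystander, leave alone: white glue bottle, 54 mm across, 140 mm high. Origin: underside
- wrench: bystander, leave alone: wrench, lying. Origin: underside
- sanding_block: bystander, leave alone: cork sanding block, 65 x 40 x 28 mm. Origin: underside
Things that resemble listed ones, but are neither listed nor needed, are in the scene too. What is shaped like the cup_top but purple is not meant. What is shaped like the toy_blue but pink is not meant.

How it is judged:
On the way, in this order (a step that is already met when the one before it is completed fails the run):
1. the top cup sits in a seat while the other two are not yet in seats (((horizontal distance between cup_top and seat_a below 0.005 m and z of cup_top in the frame of seat_a between -0.019 and -0.012 m and angle between cup_top's own z axis and vertical below 0.12 rad) or (horizontal distance between cup_top and seat_b below 0.005 m and z of cup_top in the frame of seat_b between -0.019 and -0.012 m and angle between cup_top's own z axis and vertical below 0.12 rad) or (horizontal distance between cup_top and seat_c below 0.005 m and z of cup_top in the frame of seat_c between -0.019 and -0.012 m and angle between cup_top's own z axis and vertical below 0.12 rad)) and not ((horizontal distance between cup_middle and seat_a below 0.005 m and z of cup_middle in the frame of seat_a between -0.019 and -0.012 m and angle between cup_middle's own z axis and vertical below 0.12 rad) or (horizontal distance between cup_middle and seat_b below 0.005 m and z of cup_middle in the frame of seat_b between -0.019 and -0.012 m and angle between cup_middle's own z axis and vertical below 0.12 rad) or (horizontal distance between cup_middle and seat_c below 0.005 m and z of cup_middle in the frame of seat_c between -0.019 and -0.012 m and angle between cup_middle's own z axis and vertical below 0.12 rad)) and not ((horizontal distance between cup_bottom and seat_a below 0.005 m and z of cup_bottom in the frame of seat_a between -0.019 and -0.012 m and angle between cup_bottom's own z axis and vertical below 0.12 rad) or (horizontal distance between cup_bottom and seat_b below 0.005 m and z of cup_bottom in the frame of seat_b between -0.019 and -0.012 m and angle between cup_bottom's own z axis and vertical below 0.12 rad) or (horizontal distance between cup_bottom and seat_c below 0.005 m and z of cup_bottom in the frame of seat_c between -0.019 and -0.012 m and angle between cup_bottom's own z axis and vertical below 0.12 rad))), for 0.2 s.
2. the middle cup sits in a seat too, the lowest not yet (((horizontal distance between cup_top and seat_a below 0.005 m and z of cup_top in the frame of seat_a between -0.019 and -0.012 m and angle between cup_top's own z axis and vertical below 0.12 rad) or (horizontal distance between cup_top and seat_b below 0.005 m and z of cup_top in the frame of seat_b between -0.019 and -0.012 m and angle between cup_top's own z axis and vertical below 0.12 rad) or (horizontal distance between cup_top and seat_c below 0.005 m and z of cup_top in the frame of seat_c between -0.019 and -0.012 m and angle between cup_top's own z axis and vertical below 0.12 rad)) and ((horizontal distance between cup_middle and seat_a below 0.005 m and z of cup_middle in the frame of seat_a between -0.019 and -0.012 m and angle between cup_middle's own z axis and vertical below 0.12 rad) or (horizontal distance between cup_middle and seat_b below 0.005 m and z of cup_middle in the frame of seat_b between -0.019 and -0.012 m and angle between cup_middle's own z axis and vertical below 0.12 rad) or (horizontal distance between cup_middle and seat_c below 0.005 m and z of cup_middle in the frame of seat_c between -0.019 and -0.012 m and angle between cup_middle's own z axis and vertical below 0.12 rad)) and not ((horizontal distance between cup_bottom and seat_a below 0.005 m and z of cup_bottom in the frame of seat_a between -0.019 and -0.012 m and angle between cup_bottom's own z axis and vertical below 0.12 rad) or (horizontal distance between cup_bottom and seat_b below 0.005 m and z of cup_bottom in the frame of seat_b between -0.019 and -0.012 m and angle between cup_bottom's own z axis and vertical below 0.12 rad) or (horizontal distance between cup_bottom and seat_c below 0.005 m and z of cup_bottom in the frame of seat_c between -0.019 and -0.012 m and angle between cup_bottom's own z axis and vertical below 0.12 rad))), for 0.2 s.
3. all three cups sit in seats (((horizontal distance between cup_top and seat_a below 0.005 m and z of cup_top in the frame of seat_a between -0.019 and -0.012 m and angle between cup_top's own z axis and vertical below 0.12 rad) or (horizontal distance between cup_top and seat_b below 0.005 m and z of cup_top in the frame of seat_b between -0.019 and -0.012 m and angle between cup_top's own z axis and vertical below 0.12 rad) or (horizontal distance between cup_top and seat_c below 0.005 m and z of cup_top in the frame of seat_c between -0.019 and -0.012 m and angle between cup_top's own z axis and vertical below 0.12 rad)) and ((horizontal distance between cup_middle and seat_a below 0.005 m and z of cup_middle in the frame of seat_a between -0.019 and -0.012 m and angle between cup_middle's own z axis and vertical below 0.12 rad) or (horizontal distance between cup_middle and seat_b below 0.005 m and z of cup_middle in the frame of seat_b between -0.019 and -0.012 m and angle between cup_middle's own z axis and vertical below 0.12 rad) or (horizontal distance between cup_middle and seat_c below 0.005 m and z of cup_middle in the frame of seat_c between -0.019 and -0.012 m and angle between cup_middle's own z axis and vertical below 0.12 rad)) and ((horizontal distance between cup_bottom and seat_a below 0.005 m and z of cup_bottom in the frame of seat_a between -0.019 and -0.012 m and angle between cup_bottom's own z axis and vertical below 0.12 rad) or (horizontal distance between cup_bottom and seat_b below 0.005 m and z of cup_bottom in the frame of seat_b between -0.019 and -0.012 m and angle between cup_bottom's own z axis and vertical below 0.12 rad) or (horizontal distance between cup_bottom and seat_c below 0.005 m and z of cup_bottom in the frame of seat_c between -0.019 and -0.012 m and angle between cup_bottom's own z axis and vertical below 0.12 rad))), for 0.2 s.
4. every toy stands in a cup of its own (all of step 3 and ((horizontal distance between toy_orange and cup_top below 0.005 m and z of toy_orange in the frame of cup_top between 0.021 and 0.028 m and angle between toy_orange's own z axis and vertical below 0.12 rad) or (horizontal distance between toy_orange and cup_middle below 0.005 m and z of toy_orange in the frame of cup_middle between 0.021 and 0.028 m and angle between toy_orange's own z axis and vertical below 0.12 rad) or (horizontal distance between toy_orange and cup_bottom below 0.005 m and z of toy_orange in the frame of cup_bottom between 0.021 and 0.028 m and angle between toy_orange's own z axis and vertical below 0.12 rad)) and ((horizontal distance between toy_blue and cup_top below 0.005 m and z of toy_blue in the frame of cup_top between 0.021 and 0.028 m and angle between toy_blue's own z axis and vertical below 0.12 rad) or (horizontal distance between toy_blue and cup_middle below 0.005 m and z of toy_blue in the frame of cup_middle between 0.021 and 0.028 m and angle between toy_blue's own z axis and vertical below 0.12 rad) or (horizontal distance between toy_blue and cup_bottom below 0.005 m and z of toy_blue in the frame of cup_bottom between 0.021 and 0.028 m and angle between toy_blue's own z axis and vertical below 0.12 rad)) and ((horizontal distance between toy_yellow and cup_top below 0.005 m and z of toy_yellow in the frame of cup_top between 0.021 and 0.028 m and angle between toy_yellow's own z axis and vertical below 0.12 rad) or (horizontal distance between toy_yellow and cup_middle below 0.005 m and z of toy_yellow in the frame of cup_middle between 0.021 and 0.028 m and angle between toy_yellow's own z axis and vertical below 0.12 rad) or (horizontal distance between toy_yellow and cup_bottom below 0.005 m and z of toy_yellow in the frame of cup_bottom between 0.021 and 0.028 m and angle between toy_yellow's own z axis and vertical below 0.12 rad))), for 0.2 s.
5. green button pressed fully down, the others up (value of joint green_button above 0.0045 m and value of joint each of yellow_button, red_button below 0.0015 m), for 0.04 s.
6. then the yellow button, the others up (value of joint yellow_button above 0.0045 m and value of joint each of green_button, red_button below 0.0015 m), for 0.04 s.
7. then the red button, the others up (value of joint red_button above 0.0045 m and value of joint each of green_button, yellow_button below 0.0015 m), for 0.04 s.
At the end, for the whole second after the job is handed in: Each cup sits in a seat and each toy present in a cup, centred within 5 mm, upright within 7 degrees and with its foot 12 to 19 mm below the mouth of the dish, at rest (under 0.02 m/s); all buttons are up again (less than 1.5 mm down) (all of step 4 and value of joint each of green_button, yellow_button, red_button below 0.0015 m and linear speed of each of cup_top, cup_middle, cup_bottom, toy_orange, toy_blue, toy_yellow below 0.02 m/s); the robot touches nothing.
It fails at once if two buttons are down at once (value of joint each of green_button, yellow_button above 0.0045 m or value of joint each of yellow_button, red_button above 0.0045 m or value of joint each of green_button, red_button above 0.0045 m).
It fails at once if a bystander is moved more than 5 cm (distance of any of lacquer_can, hammer, screwdriver, tape_roll, glue_bottle, wrench, sanding_block from where it was at the start of the episode above 0.05 m).
Of toy_orange, toy_blue, toy_yellow only 2 to 3 are there at a start; the rules pass over those that are not, and their reading is None.
At some moment in a run one of toy_orange, toy_blue, toy_yellow may be knocked a few centimetres aside while the robot is not near it.
Once in a run the grip may slacken for a moment while it holds something.
It also fails if it takes over 210 s, if anything falls off the work surface, if the arm or the gripper's body presses on something with over 40 N, if the wrist force passes 120 N, or if a joint passes its speed limit or range.

ROBOT

A 6-joint arm with a two-finger parallel gripper is mounted at the origin on the work surface. World frame = base frame: x ahead of the robot, y to its left, z up, the work surface at z = 0. Lengths are in m, angles in rad, forces in N, time in s.
With the tool pointing down it reaches from about 0.35 to 1 m from the base axis. Payload 7.1 kg.
Tool frame: the origin (TCP) lies between the finger pads; the fingertips stand 22 mm ahead of it and the grasp point (between the pads) lies 3 mm ahead of it; x points along the fingers, y is the direction in which the jaws open and shut, and the axes are right-handed (so a half turn about x gives the same grasp; the last joint's range is limited). The gripper opens to 85 mm and grips with 20 to 120 N. Pads are 22 mm wide; open, the fingers measure 114 mm over their backs; the gripper's body (76 mm by 85 mm) begins 54 mm behind the grasp point. The pads swing forward as they close: fully open they stand 13 mm farther back than shut.
Start: joints at [1.087, 0.423, 1.63, -0, 1.089, -0.019], TCP at [0.28, 0.559, 0.253] pointing down, gripper open.
Joint ranges: [-3, 3], [-0.9, 2.11], [0.09, 2.58], [-1.31, 4.45], [0.11, 2.69], [-2.54, 2.54]. Speed limits (rad/s): [2.39, 2.39, 3.01, 3.14, 3.14, 3.14].

INTERFACE

Orientations are given as a rotation vector (axis times angle).
In Python, from rig import manip gives the robot as it stands. The module is installed in compiled form; this text tells all that it offers. Calls block until the motion is done:
- manip.move_to(position, orientation): joint-space move of the TCP to a pose.
- manip.servo_line(position, orientation=None, rate=0.15): straight line of the TCP; orientation=None keeps the orientation; rate is the mean speed in m/s.
- manip.set_joints(angles): joint-space move.
- manip.command_gripper(opening, f_grip=None): finger opening in m; f_grip is the grip in N (None keeps the last); returns when the fingers have stopped.
- manip.hold(seconds).
- manip.solve_ik(position, orientation): joint angles nearest the present ones, or None.
- manip.camera(name): name is "scene" or "top" or "wrist"; returns a dict with "image" (480x640x3 uint8, red, green, blue), "fx", "fy", "cx", "cy" (pixels), "cam_to_world" (4x4, takes a point from camera to world coordinates); the wrist camera has in their place "mount" (4x4, takes a point from camera to tool coordinates, whose origin is the TCP and whose axes are the tool frame's). Camera axes: x right, y down, z forward; pixel columns grow to the right and rows downward; lengths in m; the calibration is good to about 2 mm. The wrist camera is an equidistant fisheye: a pixel r from the principal point sees the ray r / f radians off the axis. A picture is of the moment at which its call begins: read the wrist's pose just before it. There is no depth.
A pose or a line that the arm cannot do raises manip.IKError and nothing moves.
- manip.sign_off(): hands the job in, once; it reports no verdict.
Readings, each from a call of its own:
- manip.get_time(): time.
- manip.get_joint_positions(): joint angles.
- manip.get_joint_vel(): joint speeds.
- manip.get_tau(): joint torques, N m.
- manip.get_position(): TCP position.
- manip.get_ee_rot(): TCP orientation.
- manip.get_contact_force(): force on the tool from outside, world axes, zero at the start.
- manip.get_torque(): the same for the moment, N m.
- manip.get_width(): finger opening in m.
Only numpy, scipy, OpenCV 4.12 (cv2) and the standard library are available. Lean on these libraries where they do the work, as an engineer would, in place of code of your own. Each camera call takes 0.05 s, during which the arm holds its last target.

## Working session

There is one attempt and no reset: what is moved stays moved. The work goes in short steps, each a Python script; the robot and the scene stay as the last script left them, time stands still between calls to the robot, and variables do not carry over. Pictures are saved under pics/ and viewed, and the job is handed in when it is done.

```bash
ls; mkdir -p pics
python3 - <<'E'
from rig import manip
import cv2,numpy as np
np.set_printoptions(precision=4,suppress=True)
for n in ["scene","top","wrist"]:
    c=manip.camera(n); cv2.imwrite(f"pics/{n}0.png",c["image"][:,:,::-1])
    print(n,[c[k] for k in("fx","fy","cx","cy")]); print(c.get("cam_to_world",c.get("mount")))
print(manip.get_time(),manip.get_position(),manip.get_ee_rot(),manip.get_width(),manip.get_contact_force())
E
```

```text
pics
scene [471.1121174052422, 471.1121174052422, 317.5001087498845, 245.5756339481479]
[[ 0.7425  0.4571 -0.4896  1.1476]
 [ 0.6696 -0.5259  0.5245 -0.6271]
 [-0.0177 -0.7173 -0.6966  0.9049]
 [ 0.      0.      0.      1.    ]]
top [615.0624846437111, 615.0624846437111, 318.57957457822033, 225.4536429511158]
[[-0.0323 -0.9751  0.2194  0.2992]
 [-0.9995  0.0318 -0.0058  0.0287]
 [-0.0013 -0.2195 -0.9756  1.242 ]
 [ 0.      0.      0.      1.    ]]
wrist [371.64829954431775, 371.64829954431775, 320.84102845010716, 239.79199379827747]
[[-0.0007 -0.2597  0.9657 -0.1224]
 [ 1.     -0.0011  0.0004 -0.    ]
 [ 0.001   0.9657  0.2597 -0.0659]
 [ 0.      0.      0.      1.    ]]
0.15 [0.28   0.5584 0.2527] [ 0.3636  1.5402 -0.3654] 0.08568018203685054 [0.4049 0.3134 0.4609]
```

View pics/scene0.png

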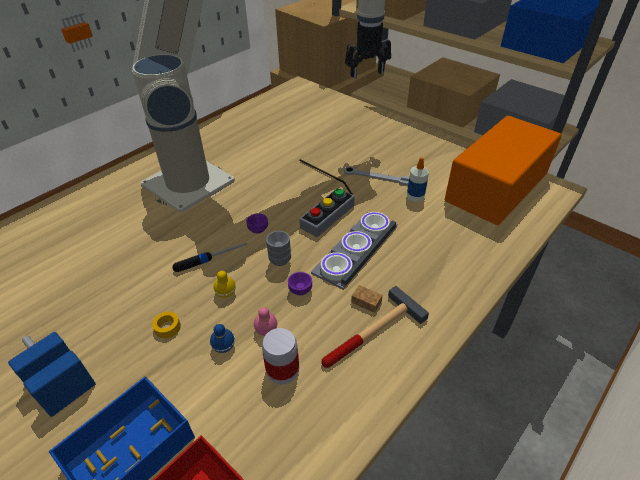

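View pics/top0.png

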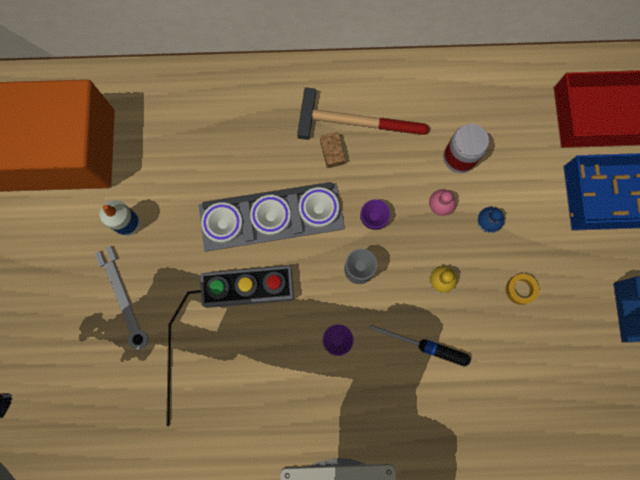

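View pics/wrist0.png

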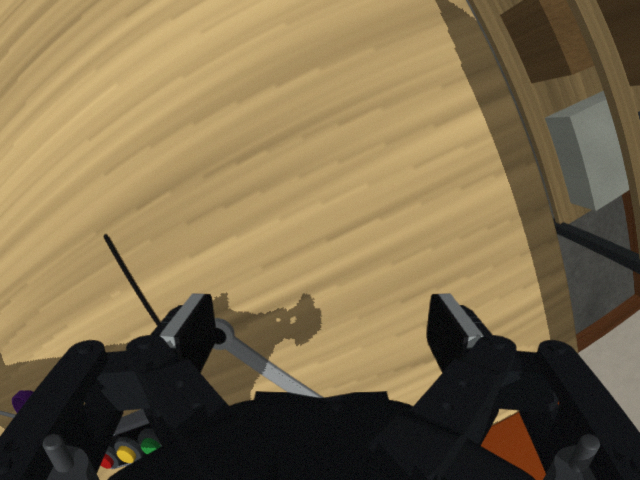

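```bash
cat > h.py <<'E'
from rig import manip
import cv2,numpy as np
from scipy.spatial.transform import Rotation as R
np.set_printoptions(precision=4,suppress=True)
def ray(c,u,v):
    T=c["cam_to_world"]; d=T[:3,:3]@np.array([(u-c["cx"])/c["fx"],(v-c["cy"])/c["fy"],1]); return T[:3,3],d
def plane(c,u,v,z):
    o,d=ray(c,u,v); return o+d*(z-o[2])/d[2]
def proj(c,p):
    T=c["cam_to_world"]; q=T[:3,:3].T@(np.asarray(p)-T[:3,3]); return np.array([c["fx"]*q[0]/q[2]+c["cx"],c["fy"]*q[1]/q[2]+c["cy"]])
def tri(c1,p1,c2,p2):
    o1,d1=ray(c1,*p1);o2,d2=ray(c2,*p2); A=np.array([d1,-d2]).T
    s,_,_,_=np.linalg.lstsq(A,o2-o1,rcond=None); a=o1+d1*s[0];b=o2+d2*s[1]
    return (a+b)/2,np.linalg.norm(a-b)
def cams():
    return manip.camera("top"),manip.camera("scene")
def mask(c,lo,hi):
    return cv2.inRange(cv2.cvtColor(c["image"],cv2.COLOR_RGB2HSV),np.array(lo),np.array(hi))
def crop(c,u0,v0,u1,v1,k,name):
    im=c["image"][v0:v1,u0:u1,::-1]; cv2.imwrite("pics/"+name,cv2.resize(im,None,fx=k,fy=k,interpolation=cv2.INTER_CUBIC))
E
python3 - <<'E'
from h import *
t,s=cams()
for nm,lo,hi in [("violet",(118,90,60),(150,255,255)),("blue",(100,120,40),(116,255,255)),("yel",(22,150,90),(32,255,255)),("red",(0,180,80),(5,255,255)),("green",(50,120,50),(85,255,255))]:
  for cn,c in(("top",t),("scene",s)):
    m=mask(c,lo,hi); n,l,st,ce=cv2.connectedComponentsWithStats(m)
    for i in range(1,n):
        if 40<st[i,4]<3000: print(nm,cn,st[i],ce[i])
crop(t,190,160,350,310,4,"c1.png"); crop(t,330,170,530,310,4,"c2.png"); crop(s,190,190,350,370,3,"c3.png")
E
```

```text
violet top [301 190  36  34 239] [318.1925 206.8619]
violet top [252 197  36  35 242] [269.9711 214.3926]
violet top [361 200  29  29 681] [374.953  213.9559]
violet top [204 205  35  34 230] [221.0913 221.5783]
violet top [323 325  30  21 311] [336.4695 333.2605]
violet scene [362 213  26  17  97] [374.7113 221.299 ]
violet scene [246 214  22  19 289] [256.737  222.0657]
violet scene [343 232  27  19 109] [356.3578 241.3486]
violet scene [322 254  29  20 125] [335.888 263.832]
violet scene [288 272  24  23 431] [299.4223 282.4246]
blue top [479 207  25  25 437] [490.8124 219.2334]
blue top [116 215  21  19 139] [128.2374 227.0863]
blue top [ 614  277   26   65 1344] [628.6682 308.0699]
blue top [423 341  14  14 137] [430.2701 347.6569]
blue scene [408 179  19  18 231] [416.2727 188.7013]
blue scene [198 253  11  11  76] [203.1974 257.7368]
blue scene [210 324  24  27 420] [221.1619 337.8381]
yel top [430 267  27  26 507] [442.57   279.5207]
yel top [238 277  15  15 165] [244.8545 284.1515]
yel scene [323 198  10   8  61] [327.0984 201.0656]
yel scene [213 270  22  27 345] [223.1913 283.2638]
yel scene [152 311  28  23 300] [164.96 322.09]
red top [379 119  50  15 447] [402.9664 126.1745]
red top [562 141  18   6  42] [571.3571 144.7143]
red top [267 275  14  14 140] [273.5071 281.6357]
red scene [311 207   9   7  46] [314.8696 210.3913]
red scene [322 335  41  29 357] [341.6583 349.1849]
red scene [153 436  90  44 292] [201.0171 458.3973]
red scene [180 454  51  26 638] [205.2743 470.5219]
green top [210 280  14  14 166] [216.6325 286.488 ]
green scene [334 189  10   8  65] [338.6    192.5231]
```

View pics/c2.png

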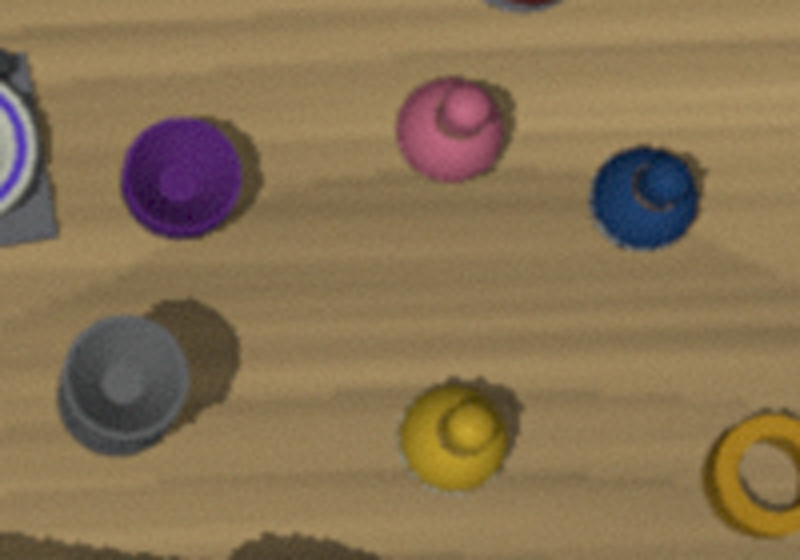

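View pics/c3.png

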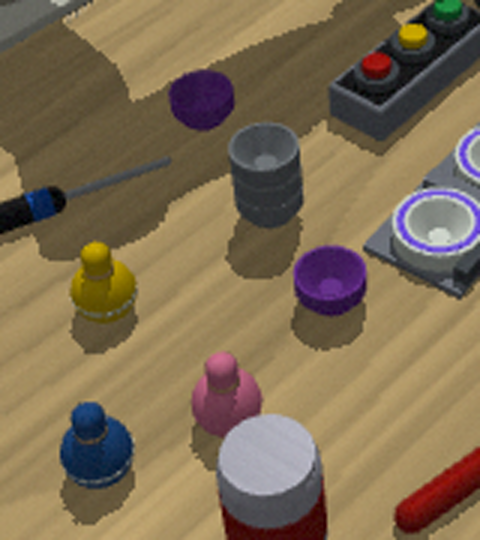

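View pics/c1.png

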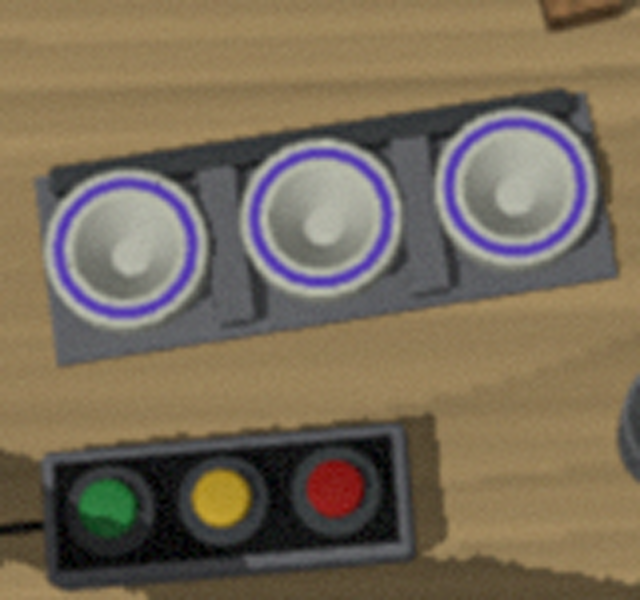

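Run:
```python
from h import *
t,s=cams()
def ring(c,box,lo,hi):
    m=mask(c,lo,hi)
    n,l,st,ce=cv2.connectedComponentsWithStats(m)
    i=min(range(1,n),key=lambda i:np.hypot(*(ce[i]-box)) if st[i,4]>35 else 1e9)
    p=np.argwhere(l==i)[:,::-1].astype(np.float32)
    return np.array(cv2.fitEllipse(cv2.convexHull(p))[0])
V=((118,90,60),(150,255,255))
for n,a,b in (("c",(318,207),(336,264)),("b",(270,214),(356,241)),("a",(221,221),(375,221))):
    p=ring(t,a,*V);q=ring(s,b,*V)
    print("seat",n,p,q,plane(t,*p,.026),plane(s,*q,.026),tri(t,p,s,q))
for n,a,b,lo,hi in(("g",(216,286),(338,192),(50,120,50),(85,255,255)),("y",(245,284),(327,201),(22,150,90),(32,255,255)),("r",(273,281),(315,210),(0,180,80),(5,255,255))):
    p=ring(t,a,lo,hi);q=ring(s,b,lo,hi)
    print("btn",n,p,q,plane(t,*p,.058),plane(s,*q,.058),tri(t,p,s,q))
for n,a,b,z in(("cup",(361.7,264.3),(278.2,240.5),.089),("yh",(447.5,276.7),(222.3,275),.067),("bh",(496,216),(219.7,329),.067)):
    print(n,plane(t,*a,z),plane(s,*b,z),tri(t,a,s,b))
```

```text
seat c [318.3091 206.3195] [336.061  263.2601] [0.6127 0.0207 0.026 ] [0.6098 0.0175 0.026 ] (array([0.6112, 0.0191, 0.0264]), np.float64(0.004245758108194345))
seat b [269.799  213.9138] [356.2771 241.0903] [0.6    0.1199 0.026 ] [0.5973 0.1163 0.026 ] (array([0.5984, 0.1182, 0.0261]), np.float64(0.0043702285985261265))
seat a [220.9714 221.5968] [374.6237 220.6866] [0.5872 0.2192 0.026 ] [0.5841 0.2154 0.026 ] (array([0.5854, 0.2174, 0.0263]), np.float64(0.004648430760837513))
btn g [216.526  286.5636] [338.662  192.4245] [0.4511 0.2224 0.058 ] [0.45   0.2163 0.058 ] (array([0.4496, 0.2207, 0.056 ]), np.float64(0.005172829546878756))
btn y [244.9559 284.0688] [327.0681 201.1678] [0.4541 0.1675 0.058 ] [0.4511 0.1637 0.058 ] (array([0.4525, 0.1657, 0.0583]), np.float64(0.00475031572383658))
btn r [273.5131 281.685 ] [315.0847 210.3275] [0.4569 0.1123 0.058 ] [0.4525 0.1112 0.058 ] (array([0.4554, 0.1107, 0.0604]), np.float64(0.0036037273595406487))
cup [ 0.4805 -0.0574  0.089 ] [ 0.4871 -0.0641  0.089 ] (array([ 0.4813, -0.0584,  0.0814]), np.float64(0.00110236890712533))
yh [ 0.4545 -0.2227  0.067 ] [ 0.4536 -0.2224  0.067 ] (array([ 0.4543, -0.2226,  0.0677]), np.float64(0.0002869955488036424))
bh [ 0.5711 -0.3273  0.067 ] [ 0.5725 -0.3283  0.067 ] (array([ 0.5715, -0.3277,  0.0655]), np.float64(6.262444750644365e-05))
```

```bash
cat >> h.py <<'E'
def ori(yaw=0,flip=False):
    # tool x down, jaw axis along world direction yaw+90deg
    y=np.array([-np.sin(yaw),np.cos(yaw),0])*(-1 if flip else 1); x=np.array([0,0,-1.]); z=np.cross(x,y)
    return R.from_matrix(np.array([x,y,z]).T).as_rotvec()
def wcam():
    P=np.array(manip.get_position());Q=R.from_rotvec(manip.get_ee_rot()).as_matrix()
    c=manip.camera("wrist"); T=np.eye(4);T[:3,:3]=Q;T[:3,3]=P; c["cam_to_world"]=T@c["mount"]; return c
def wplane(c,u,v,z):
    d=np.array([u-c["cx"],v-c["cy"]]);r=np.hypot(*d);th=r/c["fx"]
    k=np.array([*(d/max(r,1e-9)*np.sin(th)),np.cos(th)]); T=c["cam_to_world"];w=T[:3,:3]@k;o=T[:3,3]
    return o+w*(z-o[2])/w[2]
def wproj(c,p):
    T=c["cam_to_world"];q=T[:3,:3].T@(np.asarray(p)-T[:3,3]);th=np.arctan2(np.hypot(q[0],q[1]),q[2]);d=q[:2]/np.hypot(*q[:2])
    return d*th*c["fx"]+[c["cx"],c["cy"]]
E
python3 - <<'E'
from h import *
print(R.from_rotvec(manip.get_ee_rot()).as_matrix())
for f in(0,1):
  for p in((.481,-.058,.25),(.586,.218,.2),(.571,-.327,.2),(.45,.222,.2)):
    print(f,p,manip.solve_ik(p,ori(0,f)))
manip.move_to((.52,-.03,.28),ori(0,0))
c=wcam(); cv2.imwrite("pics/w1.png",c["image"][:,:,::-1]); print(manip.get_position(),manip.get_joint_positions())
for p in((.481,-.058,.089),(.611,.019,.026),(.598,.118,.026)): print(wproj(c,p))
E
```

```text
[[-0.0002  0.4483  0.8939]
 [-0.0003  0.8939 -0.4483]
 [-1.     -0.0004 -0.    ]]
0 (0.481, -0.058, 0.25) [-0.1446  0.2207  1.9363 -0.      0.9845 -1.7154]
0 (0.586, 0.218, 0.2) [ 0.3371  0.4855  1.6677 -0.      0.9884 -1.2337]
0 (0.571, -0.327, 0.2) [-0.5382  0.5302  1.5898  0.      1.0217 -2.109 ]
0 (0.45, 0.222, 0.2) [ 0.4346  0.319   1.9407 -0.      0.8818 -1.1362]
1 (0.481, -0.058, 0.25) [-0.1446  0.2207  1.9363 -0.      0.9845  1.4262]
1 (0.586, 0.218, 0.2) [ 0.3371  0.4855  1.6677 -0.      0.9884  1.9079]
1 (0.571, -0.327, 0.2) [-0.5382  0.5302  1.5898 -0.      1.0217  1.0326]
1 (0.45, 0.222, 0.2) [ 0.4346  0.319   1.9407 -0.      0.8818  2.0054]
[ 0.5201 -0.0294  0.28  ] [-0.0793  0.2377  1.8337  0.0001  1.0702 -1.651 ]
[286.6546 173.8769]
[364.6196 288.4321]
[451.1302 275.9653]
```

View pics/w1.png

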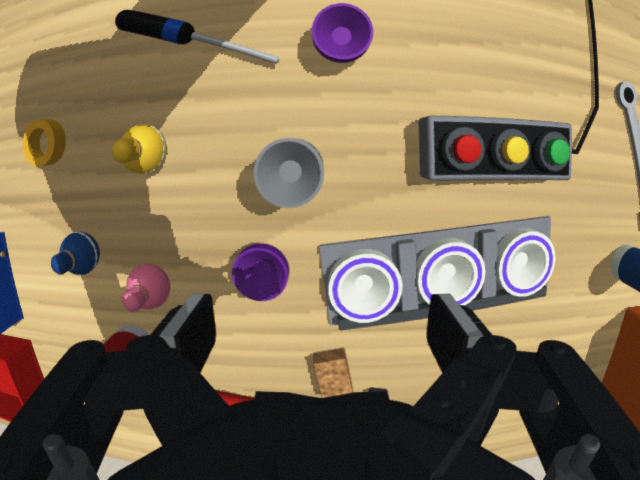

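The wrist picture shows the grey stack's rim at about (288,172), the seats at (364,287), (451,274) and (526,263), and the buttons red (468,149), yellow (515,149), green (559,151). These agree with the projections. Now the numeric fits.

```bash
cat >> h.py <<'E'
V=((118,90,60),(150,255,255))
def comp(c,near,lo,hi,amin=35):
    m=mask(c,lo,hi); n,l,st,ce=cv2.connectedComponentsWithStats(m)
    i=min(range(1,n),key=lambda i:np.hypot(*(ce[i]-near)) if st[i,4]>amin else 1e9)
    p=np.argwhere(l==i)[:,::-1].astype(np.float32)
    return p
def wcirc(c,pix,z):
    # circle fit of hull pixels cast to plane z (algebraic least squares)
    h=cv2.convexHull(pix)[:,0]; P=np.array([wplane(c,u,v,z)[:2] for u,v in h])
    A=np.c_[2*P,np.ones(len(P))]; s=np.linalg.lstsq(A,(P**2).sum(1),rcond=None)[0]
    return s[:2],np.sqrt(s[2]+s[0]**2+s[1]**2)
E
python3 - <<'E'
from h import *
c=wcam()
for n,a in(("c",(364,287)),("b",(451,274)),("a",(526,263))): print(n,wcirc(c,comp(c,a,*V),.026))
for n,a,lo,hi in(("g",(559,151),(50,120,50),(85,255,255)),("y",(515,149),(22,150,90),(32,255,255)),("r",(468,149),(0,180,80),(5,255,255))):
    print(n,wcirc(c,comp(c,a,lo,hi),.058))
p=comp(c,(288,172),(0,0,60),(179,45,200),500); print(len(p),p.min(0),p.max(0),wcirc(c,p,.089))
E
```

```text
c (array([0.6119, 0.0199]), np.float64(0.03656016170474141))
b (array([0.5993, 0.1196]), np.float64(0.03655231005511274))
a (array([0.5867, 0.2195]), np.float64(0.036539513802065916))
g (array([0.4496, 0.2223]), np.float64(0.015337990551064338))
y (array([0.4524, 0.1673]), np.float64(0.014826982882767431))
r (array([0.4553, 0.1127]), np.float64(0.013553503669706287))
3898 [254. 138.] [323. 207.] (array([ 0.4799, -0.0567]), np.float64(0.029951519225193988))
```

```bash
cat >> h.py <<'E'
SEAT=dict(a=(.5865,.2190),b=(.5991,.1193),c=(.6118,.0196))
O=ori(0)
def st(m): print(m,"t=%.1f"%manip.get_time(),"w=%.4f"%manip.get_width(),"p",np.array(manip.get_position()),"F",np.array(manip.get_contact_force()))
E
python3 - <<'E'
from h import *
manip.servo_line((.480,-.0567,.15),O,rate=.25)
manip.servo_line((.480,-.0567,.0875),O,rate=.1)
st("down")
c=wcam(); cv2.imwrite("pics/w2.png",c["image"][:,:,::-1])
manip.command_gripper(.05,40); st("grip")
manip.servo_line((.480,-.0567,.12),O,rate=.06); st("lift")
c=wcam(); cv2.imwrite("pics/w3.png",c["image"][:,:,::-1])
t,s=cams(); crop(s,190,170,350,290,5,"s3.png")
E
```

```text
down t=4.2 w=0.0857 p [ 0.4805 -0.0567  0.088 ] F [-0.606   0.1991 -0.1237]
grip t=4.6 w=0.0611 p [ 0.4806 -0.0568  0.0881] F [-0.3535 -1.0349  5.6985]
lift t=5.3 w=0.0613 p [ 0.48   -0.0567  0.1201] F [ 0.1119  0.4617 -1.4603]
```

View pics/w2.png

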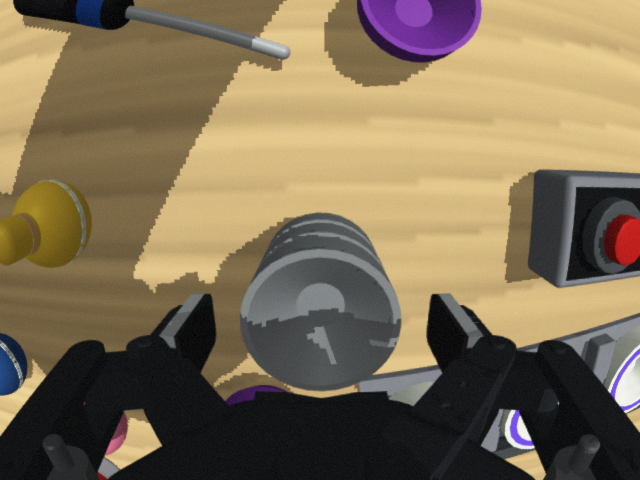

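View pics/s3.png

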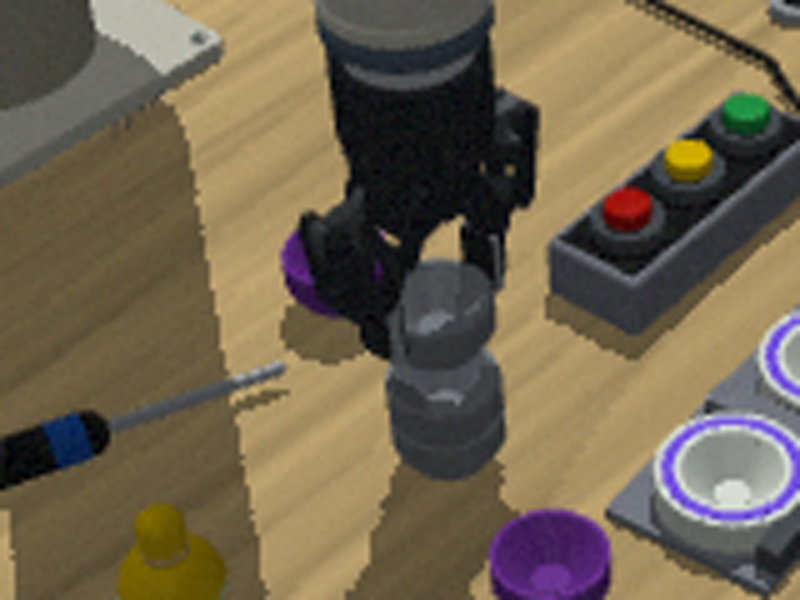

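View pics/w3.png

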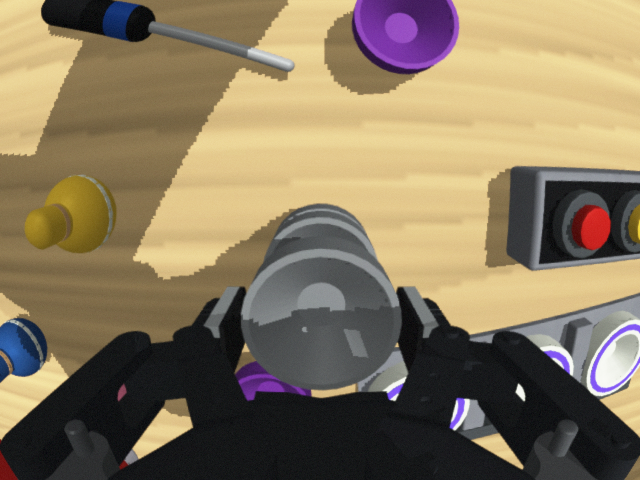

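```bash
cat >> h.py <<'E'
def place(x,y,z,op=.075,hi=.145,up=.16):
    p=manip.get_position()
    manip.servo_line((p[0],p[1],hi),O,rate=.2); 
    w0=manip.get_width(); manip.servo_line((x,y,hi),O,rate=.25); st("above")
    if abs(manip.get_width()-w0)>.004: print("WIDTH CHANGED"); return False
    manip.servo_line((x,y,z+.012),O,rate=.15); manip.servo_line((x,y,z),O,rate=.05); st("low")
    manip.command_gripper(op,40); manip.hold(.2); st("open")
    manip.servo_line((x,y,up),O,rate=.2); return True
E
python3 - <<'E'
from h import *
place(*SEAT["a"],.0505)
c=wcam(); cv2.imwrite("pics/w4.png",c["image"][:,:,::-1])
t,s=cams(); crop(s,250,190,410,310,5,"s4.png")
E
```

```text
above t=7.0 w=0.0609 p [0.5858 0.2179 0.1446] F [ 0.5816 -1.106  -0.9448]
low t=8.1 w=0.0608 p [0.5866 0.2185 0.051 ] F [-0.208  -4.0965  2.9103]
open t=8.6 w=0.0747 p [0.5865 0.2191 0.0504] F [-0.0907  0.0375  0.8523]
```

View pics/w4.png

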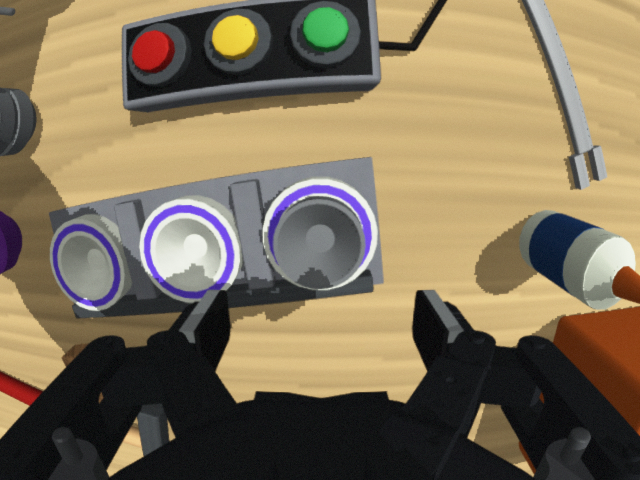

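View pics/s4.png

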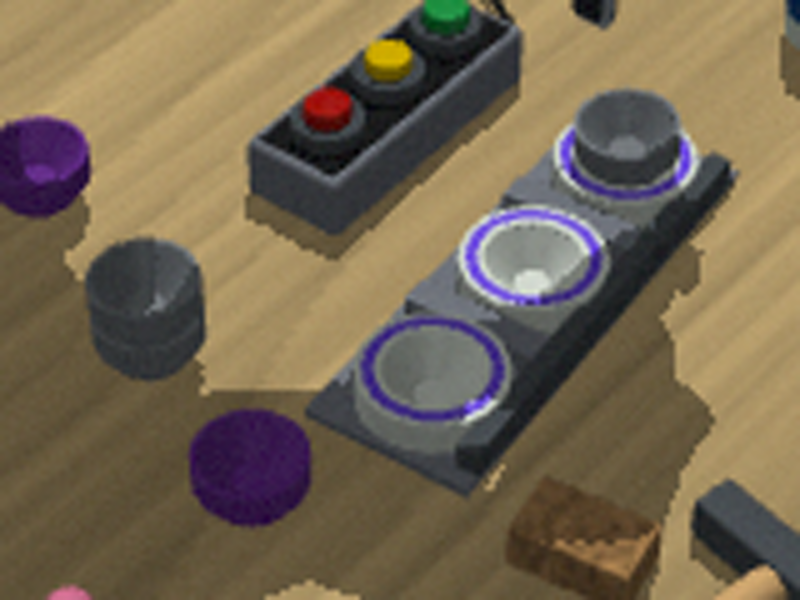

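```bash
sed -i 's/^SEAT=.*/SEAT=dict(a=(.5862,.2180),b=(.5988,.1183),c=(.6115,.0186))/' h.py
cat >> h.py <<'E'
GREY=((0,0,45),(179,45,210))
def rim(c,near,z):
    # grey/dim rim: take wplane fit from component containing the interior
    return wcirc(c,comp(c,near,*GREY,500),z)
E
python3 - <<'E'
from h import *
c=wcam(); g=cv2.cvtColor(c["image"],cv2.COLOR_RGB2GRAY)
# rim of seated cup: dark interior
m=comp(c,(320,243),(0,0,20),(179,60,150),500); print(m.min(0),m.max(0),wcirc(c,m,.0505))
manip.servo_line((.50,-.0567,.2),O,rate=.3); manip.command_gripper(.086)
c=wcam(); cv2.imwrite("pics/w5.png",c["image"][:,:,::-1]); q=wproj(c,(.48,-.0567,.0645)); p=comp(c,q,(0,0,40),(179,60,210),500); print(q,p.min(0),p.max(0),wcirc(c,p,.0645))
E
```

```text
[  0. 158.] [639. 479.] (array([0.9961, 0.1837]), np.float64(0.45605826579874137))
[319.3496 207.3274] [277. 163.] [361. 248.] (array([ 0.4798, -0.0569]), np.float64(0.0303621721358252))
```

View pics/w5.png

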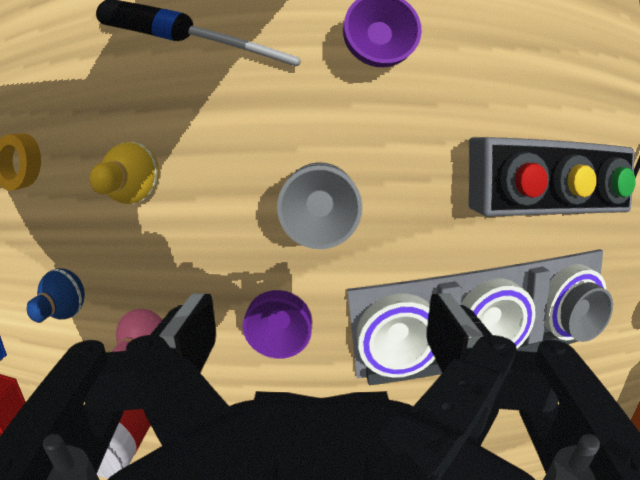

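Run:
```python
from h import *
manip.servo_line((.480,-.0568,.11),O,rate=.25)
manip.servo_line((.480,-.0568,.063),O,rate=.1)
manip.command_gripper(.05,40); st("grip")
manip.servo_line((.480,-.0568,.095),O,rate=.06); st("lift")
t,s=cams(); crop(s,190,170,350,290,5,"s5.png")
```

```text
grip t=12.5 w=0.0605 p [ 0.4807 -0.0569  0.0639] F [-0.4139 -1.0423  5.71  ]
lift t=13.2 w=0.0604 p [ 0.48   -0.0568  0.0952] F [ 0.0485 -0.5944 -1.7582]
```

View pics/s5.png

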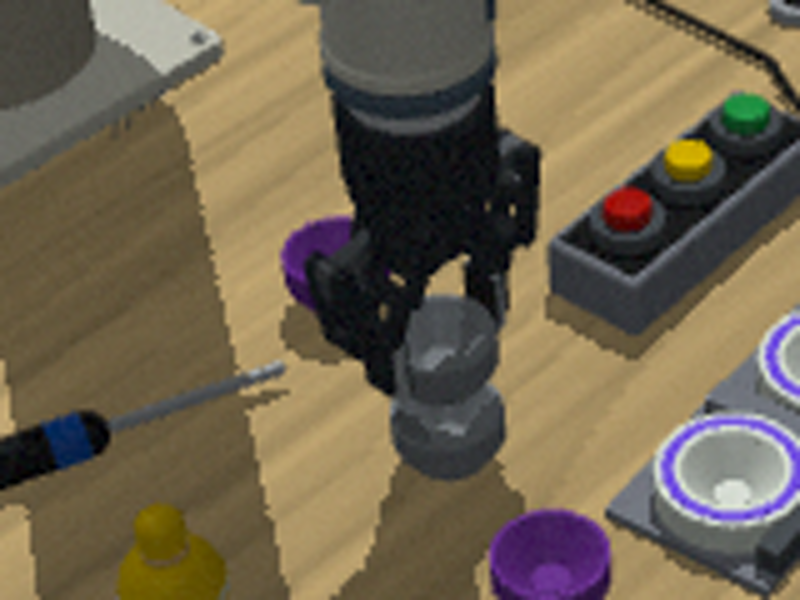

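The middle cup is lifted alone and the lowest stays at about crop (445,435). Placing it in seat b.

Run:
```python
from h import *
place(*SEAT["b"],.0505)
t,s=cams(); crop(s,250,190,410,310,5,"s6.png")
manip.servo_line((.50,-.0567,.2),O,rate=.3); manip.command_gripper(.086)
c=wcam(); cv2.imwrite("pics/w6.png",c["image"][:,:,::-1]); q=wproj(c,(.48,-.0567,.04)); p=comp(c,q,(0,0,40),(179,60,210),500); print(q,p.min(0),p.max(0),wcirc(c,p,.04))
```

```text
above t=14.7 w=0.0605 p [0.5975 0.1174 0.1441] F [ 0.0312  0.0782 -0.606 ]
low t=15.7 w=0.0604 p [0.5989 0.1184 0.0506] F [ 0.0131  0.7753 -0.2701]
open t=16.2 w=0.0748 p [0.5988 0.1183 0.0506] F [-0.292  -0.4751 -0.293 ]
[319.3263 201.5561] [280. 162.] [358. 239.] (array([ 0.4801, -0.0569]), np.float64(0.03021707394387636))
```

View pics/s6.png

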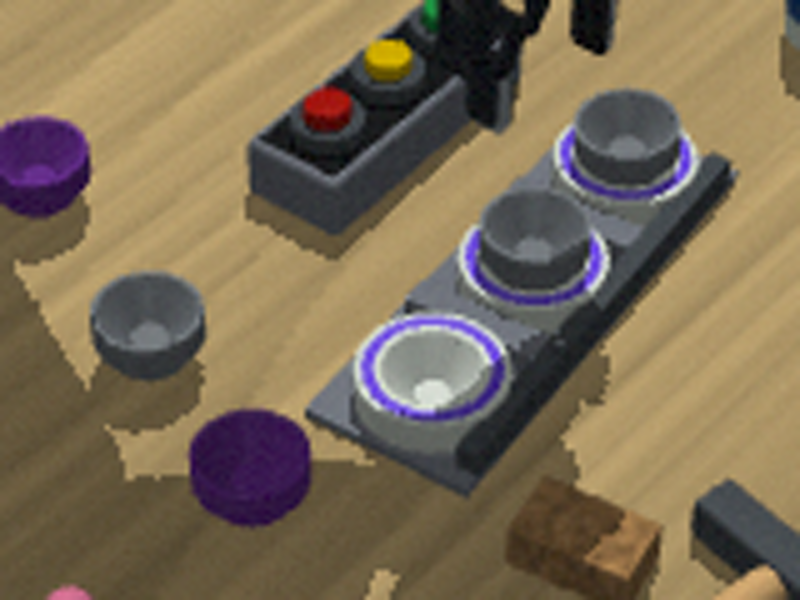

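View pics/w6.png

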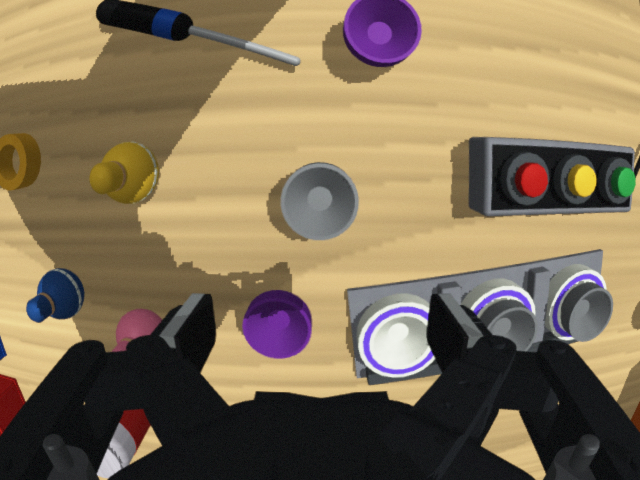

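Both cups sit level in a and b, and the lowest cup is at (319,201). Now the third cup. It stands loose on the bench, so I grip with TCP z 0.0385.

Run:
```python
from h import *
manip.servo_line((.480,-.0568,.09),O,rate=.25)
manip.servo_line((.480,-.0568,.0385),O,rate=.1)
manip.command_gripper(.05,40); st("grip")
manip.servo_line((.480,-.0568,.095),O,rate=.1); st("lift")
place(*SEAT["c"],.0505)
manip.servo_line((.52,-.03,.28),O,rate=.35)
t,s=cams(); crop(s,190,190,410,355,3,"s7.png")
c=wcam(); cv2.imwrite("pics/w7.png",c["image"][:,:,::-1])
```

```text
grip t=19.8 w=0.0598 p [ 0.4807 -0.0569  0.0395] F [-1.2427  0.0261  7.4344]
lift t=20.5 w=0.0595 p [ 0.4797 -0.0568  0.0949] F [-0.1309 -0.3873 -2.0516]
above t=21.7 w=0.0599 p [0.6097 0.0184 0.1435] F [-0.1283 -0.2526 -1.2753]
low t=22.8 w=0.0595 p [0.6115 0.0187 0.0505] F [ 0.3571  1.3235 -1.5556]
open t=23.3 w=0.0751 p [0.6115 0.0186 0.0506] F [ 0.2157  0.4726 -0.1653]
```

View pics/s7.png

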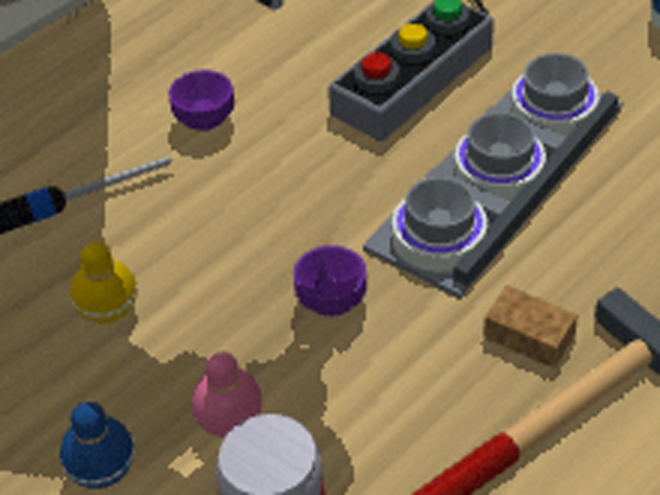

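View pics/w7.png

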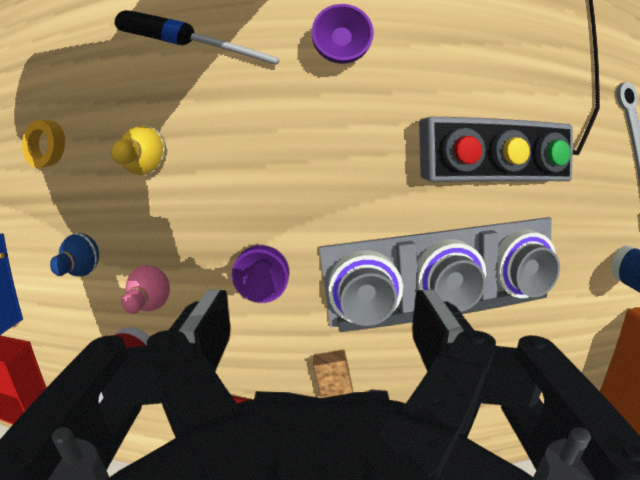

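Run:
```python
from h import *
manip.servo_line((.475,-.2226,.22),O,rate=.35); manip.command_gripper(.055)
c=wcam(); cv2.imwrite("pics/w8.png",c["image"][:,:,::-1])
print(wproj(c,(.4545,-.2226,.067)),wproj(c,(.5713,-.3277,.067)))
t=manip.camera("top"); crop(t,400,170,560,310,4,"t8.png")
```

```text
[319.4583 201.8202] [200.1921 335.4505]
```

View pics/w8.png

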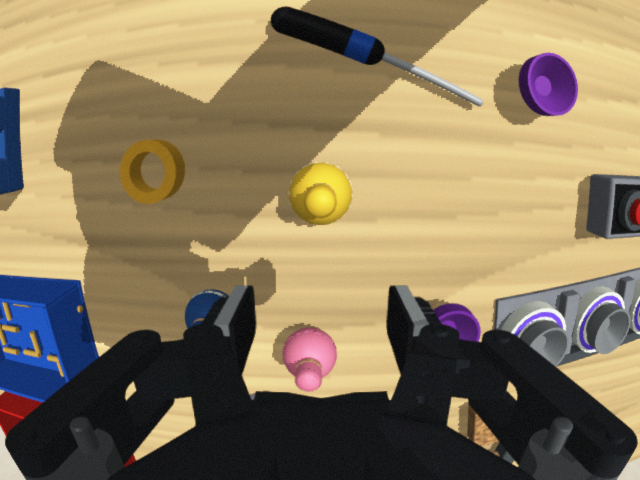

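Yellow's head is at (320,202), matching the prediction (319.5,201.8). Its neighbours are the tape roll at (152,170) and the pink decoy at (310,355), both clear of the jaws.

Run:
```python
from h import *
manip.servo_line((.4545,-.2223,.13),O,rate=.25)
manip.servo_line((.4545,-.2223,.0745),O,rate=.1)
manip.command_gripper(.015,40); st("grip")
manip.servo_line((.4545,-.2223,.10),O,rate=.1); st("lift")
c=wcam(); cv2.imwrite("pics/w9.png",c["image"][:,:,::-1])
s=manip.camera("scene"); crop(s,150,200,350,350,4,"s9.png")
```

```text
grip t=27.5 w=0.0224 p [ 0.455  -0.2225  0.0753] F [0.5415 0.8475 6.1147]
lift t=27.9 w=0.0224 p [ 0.4547 -0.2224  0.1003] F [ 0.1438 -0.4549 -1.7394]
```

View pics/s9.png

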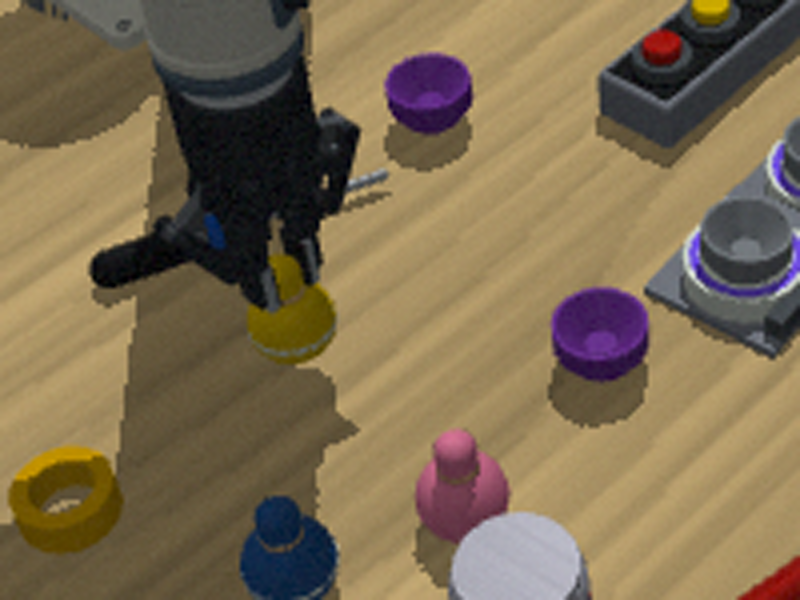

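View pics/w9.png

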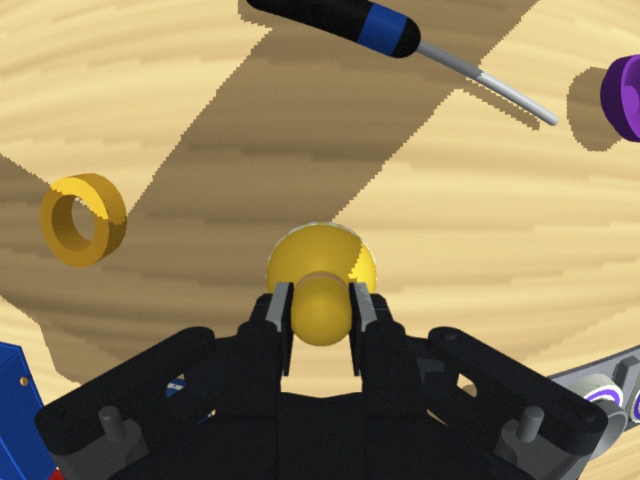

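Run:
```python
from h import *
print(place(*SEAT["a"],.1115,op=.055,hi=.17,up=.2))
manip.servo_line((.56,.12,.26),O,rate=.35)
c=wcam(); cv2.imwrite("pics/w10.png",c["image"][:,:,::-1])
s=manip.camera("scene"); crop(s,270,170,430,290,5,"s10.png"); crop(s,150,240,310,360,5,"s11.png")
```

```text
above t=30.5 w=0.0227 p [0.586 0.217 0.17 ] F [-0.033  -0.9549 -1.9048]
low t=31.4 w=0.0226 p [0.5861 0.218  0.1115] F [ 0.0146 -0.3292 -2.0255]
open t=32.0 w=0.0553 p [0.5862 0.218  0.1115] F [ 0.278  -0.1367 -0.2443]
True
```

View pics/s10.png

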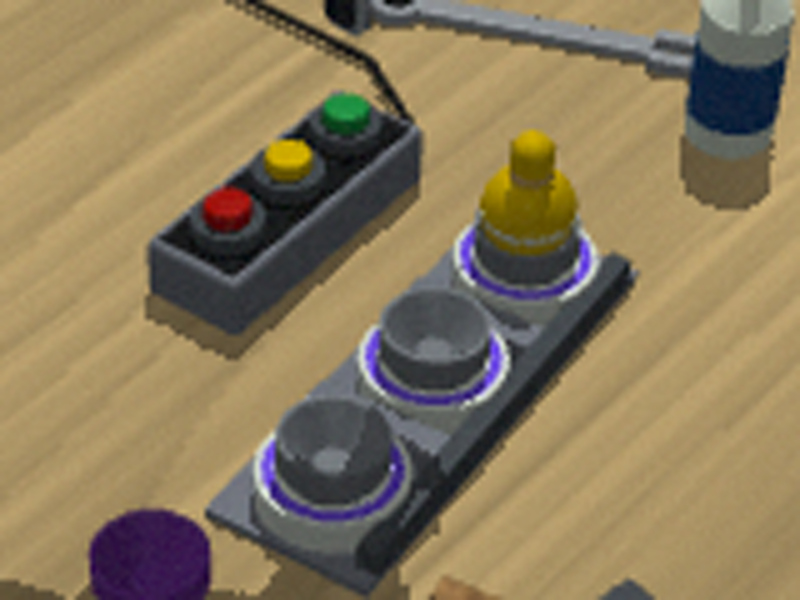

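View pics/w10.png

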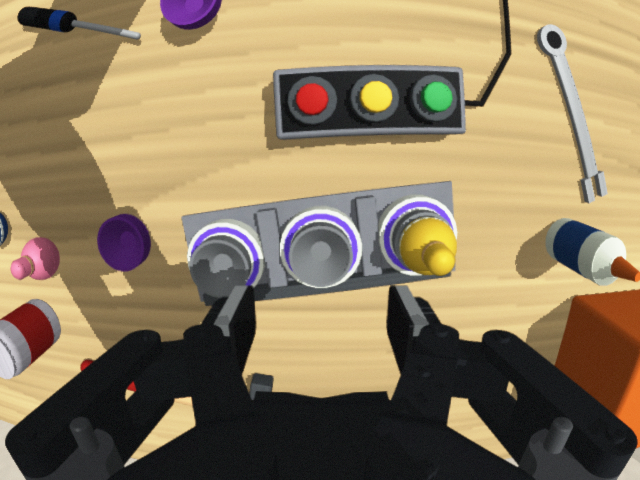

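View pics/s11.png

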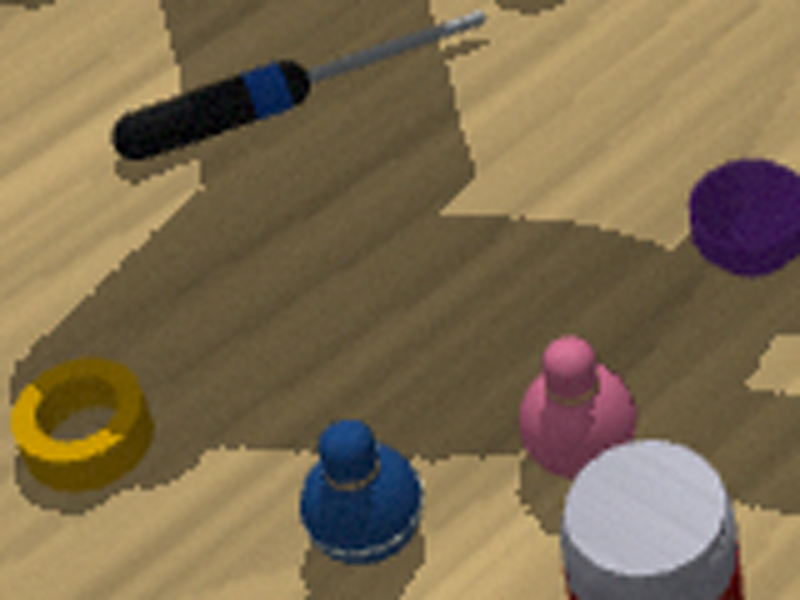

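Yellow stands upright in cup a, and blue is still at scene (220,329). Next I look at blue from close up.

Run:
```python
from h import *
manip.servo_line((.59,-.326,.22),O,rate=.35)
c=wcam(); cv2.imwrite("pics/w11.png",c["image"][:,:,::-1])
print(wproj(c,(.5714,-.3277,.067)))
```

```text
[315.9767 205.2198]
```

View pics/w11.png

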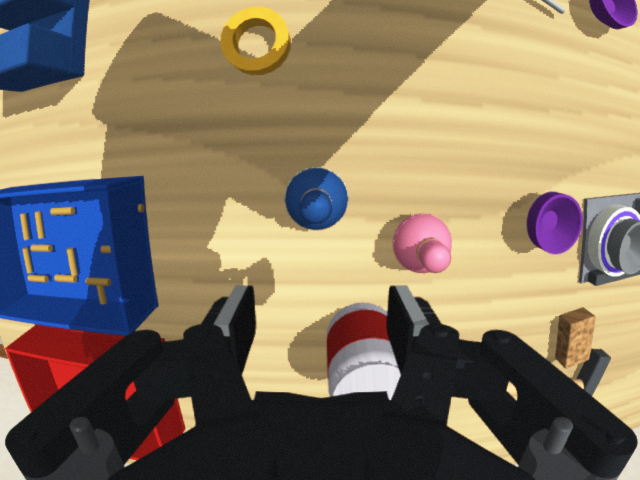

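Run:
```python
from h import *
manip.servo_line((.5714,-.3274,.13),O,rate=.25)
manip.servo_line((.5714,-.3274,.0745),O,rate=.1)
manip.command_gripper(.015,40); st("grip")
manip.servo_line((.5714,-.3274,.10),O,rate=.1); st("lift")
c=wcam(); cv2.imwrite("pics/w12.png",c["image"][:,:,::-1])
```

```text
grip t=36.2 w=0.0227 p [ 0.5719 -0.3278  0.0754] F [-0.6333 -1.2256  4.1839]
lift t=36.7 w=0.0224 p [ 0.5718 -0.3276  0.1008] F [ 0.0193  0.4688 -1.5991]
```

View pics/w12.png

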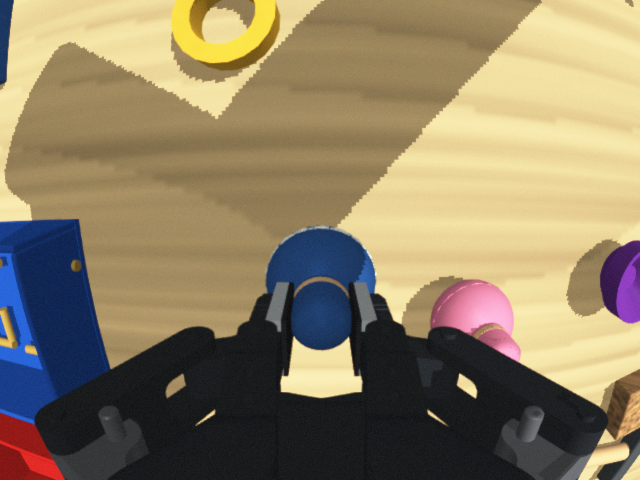

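Run:
```python
from h import *
manip.servo_line((.5718,-.3276,.195),O,rate=.2)
manip.servo_line((*SEAT["c"],.195),O,rate=.25); st("above")
c=wcam(); cv2.imwrite("pics/w13.png",c["image"][:,:,::-1])
```

```text
above t=38.9 w=0.0224 p [0.6113 0.0177 0.1949] F [ 0.184   0.0067 -1.8719]
```

View pics/w13.png

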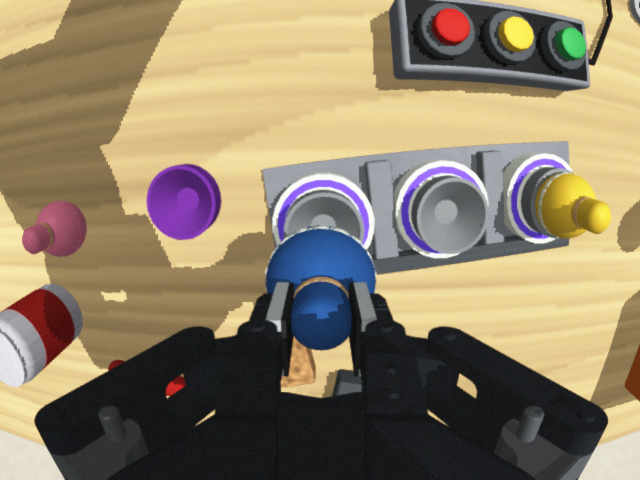

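Run:
```python
from h import *
print(place(*SEAT["c"],.1115,op=.055,hi=.195,up=.2))
manip.servo_line((.5,.12,.26),O,rate=.35)
manip.command_gripper(0.0)
c=wcam(); cv2.imwrite("pics/w14.png",c["image"][:,:,::-1])
s=manip.camera("scene"); crop(s,190,170,430,350,3,"s14.png"); t=manip.camera("top"); crop(t,190,160,390,310,4,"t14.png")
```

```text
above t=39.4 w=0.0222 p [0.6115 0.0186 0.195 ] F [ 0.7831  0.6523 -1.3316]
low t=40.4 w=0.0225 p [0.6114 0.0186 0.1115] F [ 0.2127  0.4685 -1.1449]
open t=41.1 w=0.0550 p [0.6116 0.0186 0.1116] F [-0.0167 -0.9483  0.5121]
True
```

View pics/s14.png

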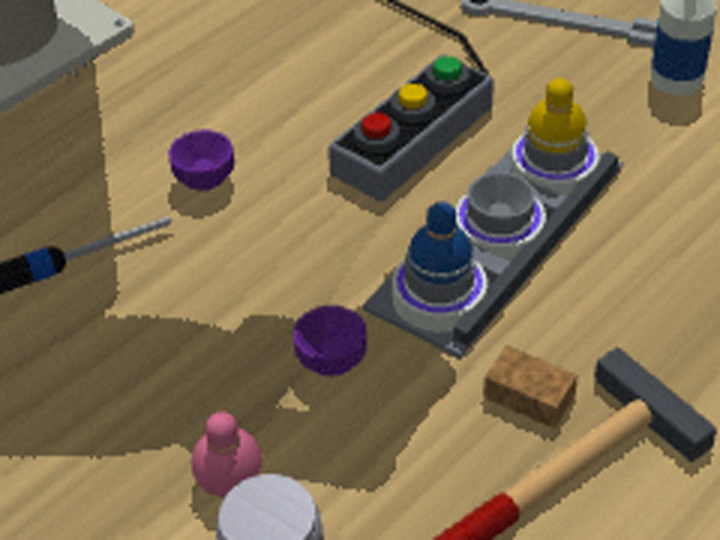

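View pics/w14.png

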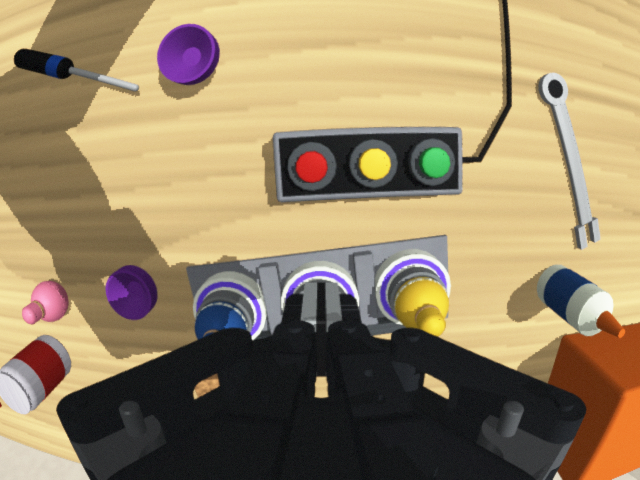

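View pics/t14.png

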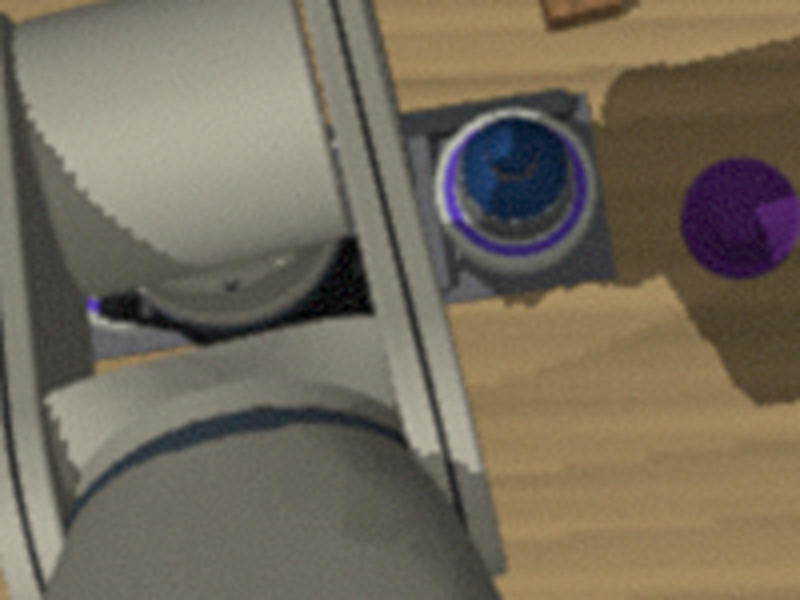

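```bash
cat >> h.py <<'E'
BTN=dict(g=(.4500,.2215),y=(.4527,.1668),r=(.4555,.1118))
def press(n):
    x,y=BTN[n]; manip.servo_line((x,y,.11),O,rate=.2); manip.servo_line((x,y,.083),O,rate=.08)
    f0=manip.get_contact_force()[2]; z=.083
    while z>.068:
        z-=.001; manip.servo_line((x,y,z),O,rate=.03); manip.hold(.05)
        f=manip.get_contact_force()[2]-f0; print("%.4f/%.4f:%.1f"%(z,manip.get_position()[2],f),end=" ")
        if f>14: break
    manip.hold(.15); print(); manip.servo_line((x,y,.11),O,rate=.08); manip.hold(.2)
E
python3 - <<'E'
from h import *
s=manip.camera("scene")
print(proj(s,(*SEAT["a"],.102)),proj(s,(*SEAT["c"],.102)))
press("g"); st("g")
manip.servo_line((.45,.2215,.2),O,rate=.25)
s=manip.camera("scene"); crop(s,270,170,430,290,5,"s15.png")
E
```

```text
[377.6893 199.4082] [337.1785 242.0235]
0.0820/0.0823:0.2 0.0810/0.0811:1.4 0.0800/0.0800:1.1 0.0790/0.0790:2.1 0.0780/0.0781:3.1 0.0770/0.0779:14.1 
g t=47.3 w=0.0004 p [0.4496 0.2213 0.1095] F [-0.5189 -0.1274 -0.2789]
```

View pics/s15.png

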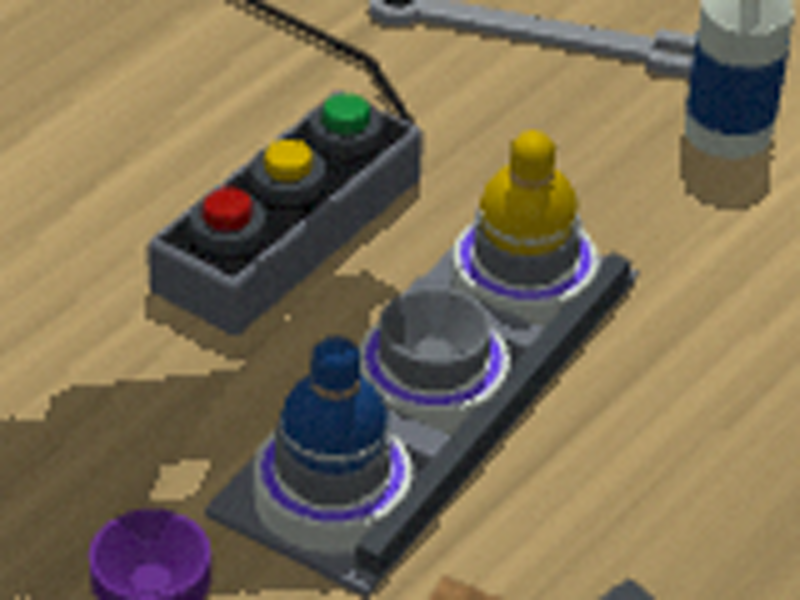

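Run:
```python
from h import *
x,y=BTN["g"]; manip.servo_line((x,y,.11),O,rate=.2)
def F(n=5):
    a=[]
    for _ in range(n): a.append(manip.get_contact_force()[2]); manip.hold(.02)
    return np.mean(a)
f0=F(); z=.092; print(f0)
while z>.070:
    manip.servo_line((x,y,z),O,rate=.03); f=F()-f0; print("%.4f:%.1f"%(manip.get_position()[2],f),end=" ")
    if f>14: break
    z-=.001
c=wcam(); cv2.imwrite("pics/w16.png",c["image"][:,:,::-1])
s=manip.camera("scene"); crop(s,290,150,370,210,10,"s16.png")
manip.servo_line((x,y,.11),O,rate=.08)
```

```text
0.4806308548609894
0.0921:-0.4 0.0911:-0.6 0.0900:-0.6 0.0890:-0.5 0.0880:-0.6 0.0870:-0.2 0.0860:-0.6 0.0850:-0.7 0.0841:1.1 0.0831:1.4 0.0820:2.0 0.0810:2.4 0.0800:3.0 0.0791:3.7 0.0781:4.9 0.0778:15.7
```

View pics/s16.png

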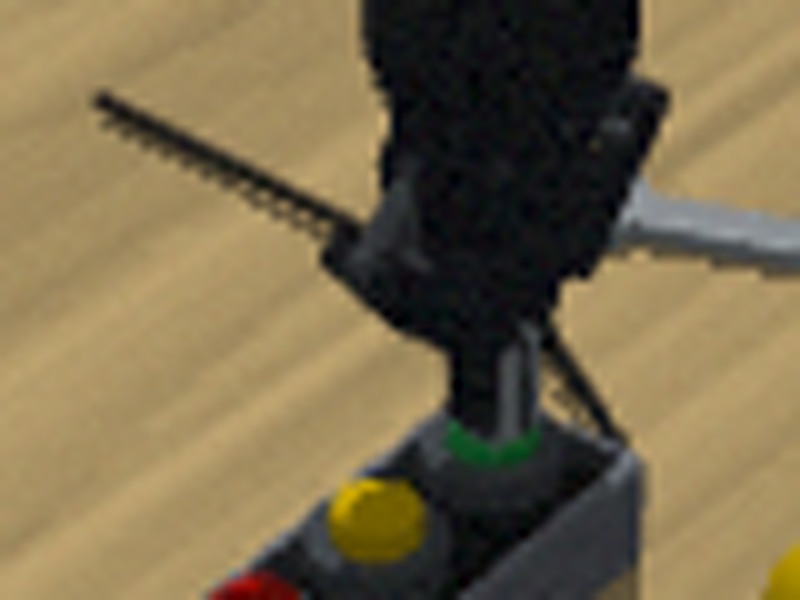

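View pics/w16.png

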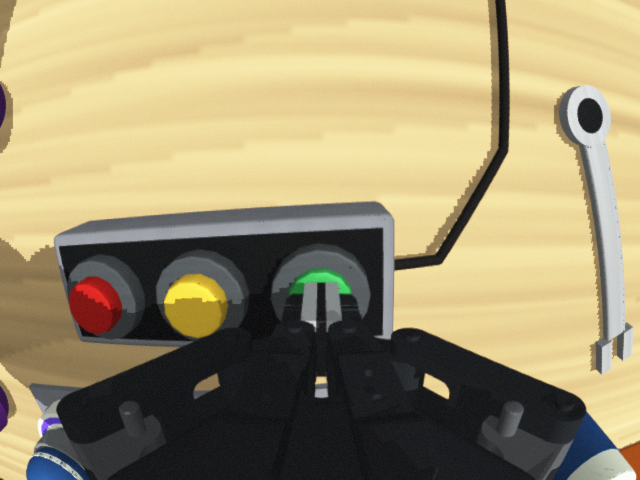

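Green moved from contact at 0.0845 to a hard stop at 0.0778, which is its full travel of about 6 mm. The picture shows the tip centred on green with yellow and red up. Next are yellow and red.

```bash
sed -i 's/\.083),O,rate=.08)/.088),O,rate=.08)/; s/z=\.083$/z=.088/' h.py
python3 - <<'E'
from h import *
press("y"); st("y"); press("r"); st("r")
p=manip.get_position(); manip.servo_line((p[0],p[1],.2),O,rate=.25); manip.servo_line((.33,-.2,.25),O,rate=.3); manip.hold(.5)
c=wcam(); cv2.imwrite("pics/w17.png",c["image"][:,:,::-1])
s=manip.camera("scene"); crop(s,190,170,430,350,3,"s17.png"); t=manip.camera("top"); cv2.imwrite("pics/t17.png",t["image"][:,:,::-1]); crop(t,190,160,350,310,4,"t18.png")
E
```

```text
0.0870/0.0873:-0.5 0.0860/0.0861:-0.3 0.0850/0.0850:0.2 0.0840/0.0841:0.9 0.0830/0.0831:1.4 0.0820/0.0820:2.5 0.0810/0.0810:3.1 0.0800/0.0800:3.2 0.0790/0.0790:4.0 0.0780/0.0780:4.4 0.0770/0.0778:16.7 
y t=60.1 w=-0.0002 p [0.4523 0.1667 0.1095] F [ 0.3217  0.0204 -0.5213]
0.0870/0.0873:-0.5 0.0860/0.0860:-0.3 0.0850/0.0850:-1.5 0.0840/0.0841:0.5 0.0830/0.0830:0.7 0.0820/0.0820:1.8 0.0810/0.0810:1.2 0.0800/0.0800:3.8 0.0790/0.0790:3.5 0.0780/0.0780:3.9 0.0770/0.0778:16.0 
r t=65.2 w=-0.0002 p [0.4551 0.1117 0.1095] F [0.1333 0.0077 0.5569]
```

View pics/s17.png

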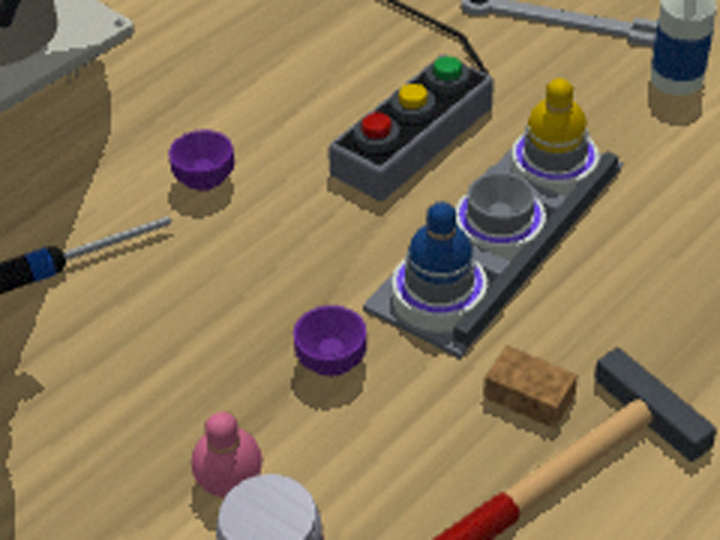

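View pics/t17.png

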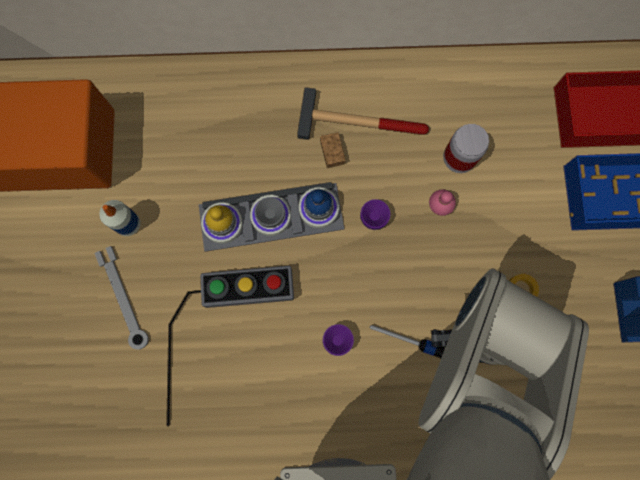

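View pics/t18.png

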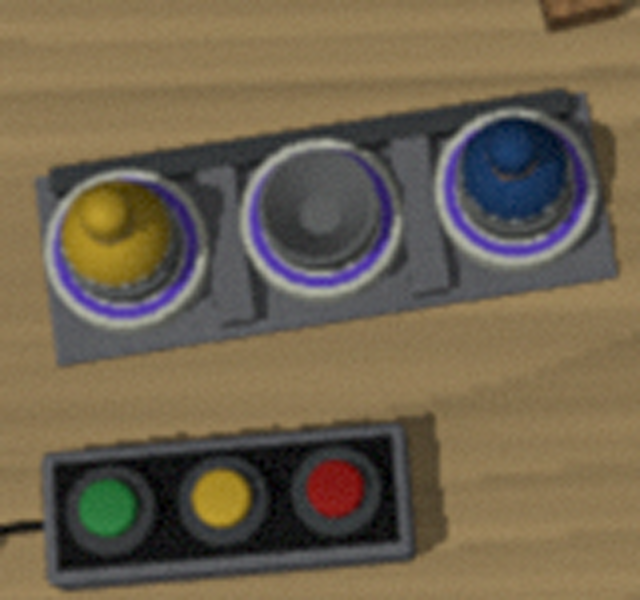

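```bash
python3 -c "
from h import *
manip.hold(.5); st('end'); print(np.abs(manip.get_joint_vel()).max()); print(manip.sign_off())"
```

```text
end t=68.1 w=-0.0000 p [ 0.33 -0.2   0.25] F [-0.2034  0.37    0.1639]
0.0009043618049719309
the job is handed in; nothing more can be done
None
```

The job is done and handed in at about 68 s. I unstacked the grey cups from the top down into seats a, b and c. The yellow toy stands in the cup on seat a and the blue toy in the cup on seat c. No orange toy was in sight at the start, and I left the purple cups and the pink toy alone. I then pressed green, yellow and red in that order.

**Last checks**
- **Cups and toys:** the final top and scene pictures show all three cups seated level and both toys upright. After placing, the toy heads were within about 1.5 px of where they should project. An automatic rim fit on the first seated cup failed, so cup seating was judged by eye only.
- **Buttons:** each press ended at a hard stop 6 to 7 mm after contact, and all three buttons are up again. I pressed green twice, before touching yellow, because the first press started already in contact and its travel could not be read.
- **Bystanders:** nothing looked moved in the pictures. In the last top picture the arm covered part of the tape roll and screwdriver.
- **Robot:** it was clear of everything and at rest at hand-in.
- **Calibration:** the two fixed cameras disagreed by about 4 mm on the seats. The wrist camera's values lay between them, so I used those, shifted by about 1 mm after contact with the first dish.

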